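# Pull an orifice plate from the leaning rack and set it up on the checking stand

### The job

From the slotted rack, take the steel plate whose tab is in the middle of its top edge: grip it by the tab and slide it up out of its leaning slot. Stand it tab up on the ledge of the checking stand, middle to middle and leaning back flat against both arms, and let go; the ledge is clamped at a height you have to find, so lower the plate gently until it takes the weight - neither drop it nor press it down hard. Leave the other two plates in their slots and the fittings and tools lying about where they are.

Things in the scene. Friction and masses are not known exactly. Their poses are not given: they have to be found in the camera images.
- rack: Fixed rack, 175 x 130 mm: 12 mm wooden base, two grey cheeks 66 mm high, and three slots (9 mm wide, 113 mm along y) at x = -46, 0, +46 mm. Slots lean 30 deg from vertical, upper end to -x. Ribs, 70 mm long up the slope, guide only the outer 10 mm of a plate's side edges. Origin on the table under the middle slot, z up. Place and yaw (+-0.35) vary; left or right of the robot.
- plate_mid: Plate to move, in any of the slots: steel, 6 mm thick, 110 wide, 90 high, 40 mm bore, tab in the middle of its top edge. Origin: middle of the lower edge, mid-thickness. z: from lower edge to tab; y: along the width; x: the normal. At the start it stands on the rack's base, z leaning 30 deg from vertical, y along the rack's y. 0.2 to 0.45 kg.
- tab_top (a point): Middle of the top of plate_mid's tab, 125 mm above the plate's lower edge. The tab is 34 mm wide, 35 mm high, 6 mm thick, and rises above the other plates' bodies.
- plate_corner: Another steel plate of the same size and frame, but with its tab at one end (the +y end) of the top edge: to stay in its slot.
- plate_plain: Another steel plate, 110 x 6 x 90 mm, same frame, with no tab and a larger bore: to stay in its slot.
- stand: Fixed leaning stand, base 150 x 130 mm. Origin in the face of its two arms, on the middle line, 12 mm above the table; z up the slope along the arms (25 deg from vertical, top leaning to the robot's side); y level, across the arms; x out of the face, the side where the plate goes. A plate leaning on the arms has its mid-plane at x = 3 mm. Place and yaw (+-0.35) vary.
- stand_top (a point): Middle line of the stand at the arms' upper ends, in their face, z = 127 mm of the stand's frame. The two arms are 18 mm wide and 8 mm thick, centred at y = -43 and +43 mm; between them (68 mm) it is open, so a finger can pass behind the plate.
- ledge_low (a point): Lowest place of the ledge's floor on the stand: z = 25 mm, x = 0, y = 0 of its frame. The ledge (aluminium, y -55 to 55 mm, floor 18 mm out from the arms' face, then a lip 6 mm high) is clamped anywhere from z = 25 to 65 mm up the slope. Its height differs every time and is not reported: feel for it. It holds firm under 60 N.
- coupling: Loose round steel coupling, 50 mm across, 44 mm high, between the rack and the stand: leave alone. Origin at the centre of its underside.
- flange: Loose dark steel neck flange, 120 mm across, 42 mm high: leave alone.
- tee: Loose dark pipe tee, 120 mm long, 54 mm high, beyond the rack and stand: leave alone.
- elbow: Loose dark pipe elbow, about 120 mm across, 52 mm high: leave alone.
- oil_can: Loose grey can, 64 mm across, 130 mm high: leave alone.
- bolt_tray: Open blue steel tray, 130 x 170 x 50 mm: leave alone.
- wrench: Wrench, 160 mm long, lying on the table on the robot's side of the rack and stand: leave alone.
There are look-alikes about, which are no part of the job. Leave any blue or yellow look-alike of the stand alone.

How it is judged:
By the outcome, as a careful person would: the job done as asked, in the order asked, and still so for the second after the job is handed in, with the robot touching nothing.
It also fails if it takes over 46 s, if anything falls off the work surface, if the arm or the gripper's body presses on something with over 40 N, if the wrist force passes 120 N, or if a joint passes its speed limit or range.

### The arm

A 6-joint arm with a two-finger parallel gripper is mounted at the origin on the work surface. World frame = base frame: x ahead of the robot, y to its left, z up, the work surface at z = 0. Lengths are in m, angles in rad, forces in N, time in s.
With the tool pointing down it reaches from about 0.3 to 0.775 m from the base axis. Payload 14.6 kg.
Tool frame: the origin (TCP) lies on the centre line of the jaws, within the pads' length; the fingertips stand 19 mm ahead of it and the grasp point (between the pads) is the TCP; z points along the fingers, y is the line along which they close (so a half turn about z gives the same grasp; the last joint's range is limited). The gripper opens to 94 mm and grips with 3 to 60 N. Pads are 16 mm wide; open, the fingers measure 119 mm over their backs; the gripper's body (75 mm by 177 mm) begins 78 mm behind the grasp point.
Start: joints at [-1.365, 0.3, 1.521, -0, 1.321, -0.067], TCP at [0.148, -0.53, 0.224] pointing down, gripper open.
Joint ranges: [-3.03, 3.03], [-0.79, 2.21], [0.23, 2.52], [-1.04, 4.18], [0, 3.07], [-2.55, 2.55]. Speed limits (rad/s): [2.22, 2.22, 2.57, 3.14, 3.14, 3.14].

### API

Orientations are given as [roll, pitch, yaw] about the fixed x, y, z axes, in that order (R = Rz(yaw) Ry(pitch) Rx(roll)).
In Python, from station import get_obs, camera, workorder gives the robot as it stands.
- The arm moves only by the tool play_rows, never from a script. Its argument "motion" is a list that holds one entry, the list of rows, each a list of 7 numbers: the shift along the tool's x, y, z as a fraction of full scale, then the turn, a rotation vector about the tool's x, y, z as a fraction of full scale, then the opening, from -1 (shut) to 1 (fully open). In form: [[[x, y, z, ax, ay, az, grip], ...]]. A call has 1 to 10 rows; each row is the pose to reach, as a shift and turn from the pose commanded when the call began, along the tool's axes at that moment, turning the shorter way round; what a row does not reach only later rows make up. Full scale, the value 1, is 0.25 m for a shift and 2 pi rad for a turn. A row lasts 1/10 s, in which the tool goes at most 50 mm and 8.59 degrees, less where a joint would pass 70% of its speed; a pose out of reach is approached as far as the arm can. A call with a number of a shift or a turn outside -1 to 1 is refused whole. A call with a gripper value outside its range is refused whole. The fingers move at their own pace and stop on an object; "grip_force" is the grip in N (left out, the last holds). Time passes only in rows, so rows that repeat a pose let the fingers close. It gives the time, the measured TCP pose, the force, the opening and the grip force at its end, in the units of the state.
- get_obs(): the state, without advancing time (a new reading comes with each control period).
- camera(name): name is "scene" or "side" or "wrist"; returns a dict with "frame" (480x640x3 uint8, red, green, blue), "z_map" (480x640 float32, m along the optical axis (not along the pixel's ray), 0 where there is no reading), "camera_matrix" (3x3 intrinsics, pixels), "T" (4x4, takes a point from camera to world coordinates); the wrist camera has in their place "T_tool_cam" (4x4, takes a point from camera to tool coordinates, whose origin is the TCP and whose axes are the flange's). Camera axes: x right, y up, looking along -z (the intrinsics and any distortion apply to the point x, -y, -z); pixel columns grow to the right and rows downward; lengths in m; the calibration is good to about 2 mm. A picture is of the moment at which its call begins: read the wrist's pose just before it.
- workorder.hand_in(): hands the job in; it is judged then, once.
The state is a dict: "time_s": time; "qpos": joint angles; "joint_vel": joint speeds; "tau": joint torques, N m; "ee_pos": TCP position; "eef_rot": TCP orientation; "force": force on the tool from outside, world axes, zero at the start; "moment": the same for the moment, N m; "grip_width": finger opening in m; "grip_force": force on a finger pad.
Only numpy, scipy, OpenCV 4.12 (cv2) and the standard library are available. Lean on these libraries where they do the work, as an engineer would, in place of code of your own. Each camera call takes 0.05 s, during which the arm holds its last target. There are 200 camera calls.

## Working session

There is one attempt and no reset: what is moved stays moved. The work goes in short steps, Python scripts to look and compute and a tool call to move; the robot and the scene stay as the last step left them, time stands still between calls to the robot, and variables do not carry over. Pictures are saved under pics/ and viewed, at most 10 in all, crops included, and the job is handed in when it is done.

Besides the shell and the picture viewer there is one more tool, called after ">>>" in YAML: its name, and indented under it one key for each argument. play_rows: Moves the arm, as the interface text tells. Its arguments: {"type":"object","properties":{"motion":{"type":"array"},"grip_force":{"type":"number"}},"required":["motion"]}

```bash
ls; mkdir -p pics; cat > h.py <<'E'
import numpy as np, cv2, pickle
from scipy.spatial.transform import Rotation as R
from station import get_obs, camera, workorder
def snap(n):
    o=get_obs(); c=camera(n)
    if n=='wrist':
        T=np.eye(4); T[:3,:3]=R.from_euler('xyz',o['eef_rot']).as_matrix(); T[:3,3]=o['ee_pos']
        c['T']=T@c['T_tool_cam']
    pickle.dump(c,open(n+'.pkl','wb')); return c
def load(n): return pickle.load(open(n+'.pkl','rb'))
def ray(c,u,v):
    K=c['camera_matrix']; d=np.array([(u-K[0,2])/K[0,0],-(v-K[1,2])/K[1,1],-1.])
    return c['T'][:3,3], c['T'][:3,:3]@d
def atz(c,u,v,z):
    o,d=ray(c,u,v); return o+d*(z-o[2])/d[2]
def pts(c):
    z=c['z_map']; v,u=np.mgrid[:480,:640]; K=c['camera_matrix']
    p=np.stack([(u-K[0,2])/K[0,0]*z,-(v-K[1,2])/K[1,1]*z,-z],-1)
    P=p@c['T'][:3,:3].T+c['T'][:3,3]; P[z==0]=np.nan; return P
def proj(c,p):
    q=c['T'][:3,:3].T@(np.asarray(p)-c['T'][:3,3]); K=c['camera_matrix']
    return K[0,2]+K[0,0]*q[0]/-q[2], K[1,2]-K[1,1]*q[1]/-q[2]
E
python3 - <<'E'
from h import *
o=get_obs(); print({k:np.round(v,3) for k,v in o.items()})
for n in('scene','side'):
    c=snap(n); cv2.imwrite(f'pics/{n}0.png',c['frame'][...,::-1]); print(n,c['T'].round(3),c['camera_matrix'].round(1), [k for k in c])
E
```

```text
pics
{'time_s': np.float64(0.0), 'qpos': array([-1.365,  0.3  ,  1.522,  0.   ,  1.321, -0.067]), 'joint_vel': array([ 0.   ,  0.   ,  0.001, -0.001, -0.001, -0.001]), 'tau': array([-1.0000e-03, -5.3181e+01, -3.5274e+01,  7.1000e-02,  2.4000e-02,
       -0.0000e+00]), 'ee_pos': array([ 0.148, -0.529,  0.224]), 'eef_rot': array([-3.14 , -0.   ,  0.273]), 'force': array([0.373, 0.901, 0.095]), 'moment': array([ 0.032, -0.003, -0.021]), 'grip_force': np.float64(0.0), 'grip_width': np.float64(0.094)}
scene [[-0.024 -0.864  0.504  1.263]
 [ 1.    -0.014  0.025  0.04 ]
 [-0.015  0.504  0.864  1.391]
 [ 0.     0.     0.     1.   ]] [[565.1   0.  320.9]
 [  0.  565.1 239.8]
 [  0.    0.    1. ]] ['frame', 'z_map', 'camera_matrix', 'T']
side [[-1.    -0.006 -0.011  0.483]
 [-0.003 -0.732  0.682  0.899]
 [-0.012  0.682  0.732  1.073]
 [ 0.     0.     0.     1.   ]] [[508.    0.  318. ]
 [  0.  508.  241.9]
 [  0.    0.    1. ]] ['frame', 'z_map', 'camera_matrix', 'T']
```

View pics/scene0.png

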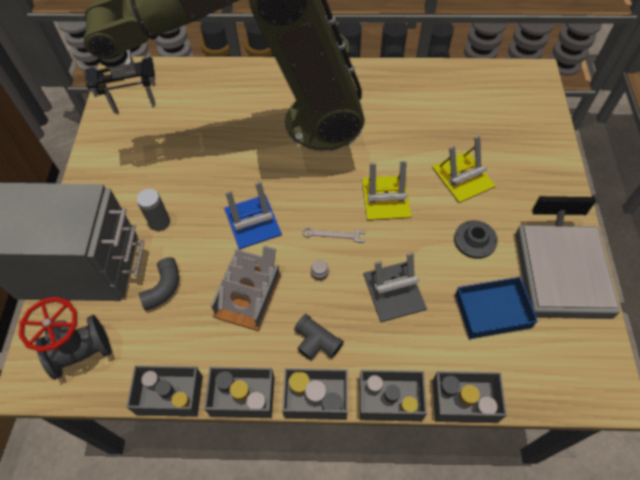

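View pics/side0.png

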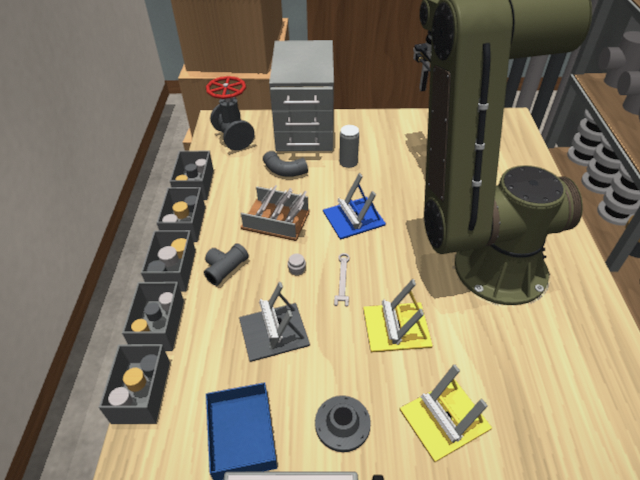

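The scene view shows the rack at about (247,287), the grey stand at (397,285), the blue look-alike at (252,215) and the yellow ones at (387,195) and (463,172). I'll work on the grey stand only. Next come rough positions and enlarged crops.

```bash
python3 - <<'E'
from h import *
c=load('scene'); s=load('side')
a=cv2.resize(c['frame'][235:335,205:285],(400,500),interpolation=cv2.INTER_CUBIC)
b=cv2.resize(s['frame'][180:242,235:315],(400,310),interpolation=cv2.INTER_CUBIC)
im=np.zeros((500,800,3),np.uint8); im[:,:400]=a; im[:310,400:]=b
cv2.imwrite('pics/crop1.png',im[...,::-1])
P=pts(c);Q=pts(s)
for n,u,v in(('rack',247,287),('stand',397,285),('coupl',319,269),('blue',252,220)): print(n,P[v,u].round(3))
for n,u,v in(('rack',277,215),('stand',275,330),('coupl',297,262)): print(n,Q[v,u].round(3))
print(s['T'].shape, camera('wrist')['T_tool_cam'].round(3), camera('wrist')['camera_matrix'].round(1))
E
```

```text
rack [ 0.648 -0.181  0.095]
stand [0.624 0.202 0.071]
coupl [ 0.57  -0.001  0.048]
blue [ 0.419 -0.194  0.051]
rack [ 0.616 -0.144  0.068]
stand [0.599 0.236 0.06 ]
coupl [0.554 0.014 0.046]
(4, 4) [[-0.002  0.967  0.253  0.072]
 [ 1.     0.002  0.001  0.   ]
 [ 0.001  0.253 -0.967 -0.16 ]
 [ 0.     0.     0.     1.   ]] [[353.2   0.  321.5]
 [  0.  353.2 238.9]
 [  0.    0.    1. ]]
```

View pics/crop1.png

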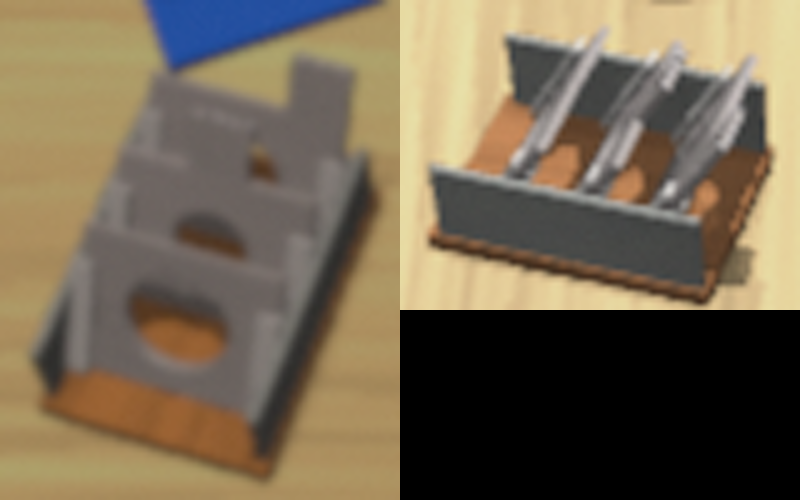

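Crop: three plates. The one nearest the robot has its tab at the right (+y) end (crop 320,110). The front one (180,340) is plain with a large bore. The middle one (210,220) must be plate_mid, with its tab seen against the rear plate around (215,130). I'll confirm with the wrist camera.

>>> play_rows:
  motion:
    - [[1,-0.46,-0.16,0,0,0,0],[1,-0.46,-0.16,0,0,0,0],[1,-0.46,-0.16,0,0,0,0],[1,-0.46,-0.16,0,0,0,0],[1,-0.46,-0.16,0,0,0,0],[1,-0.46,-0.16,0,0,0,0],[1,-0.46,-0.16,0,0,0,0]]

```text
time_s: 0.9
ee_pos: [0.3601, -0.3496, 0.265]
eef_rot: [3.141, -0.001, 0.277]
force: [0.2, 0.4, 0.2]
grip_width: 0.0474
grip_force: 0.0
```

>>> play_rows:
  motion:
    - [[1,-0.46,-0.16,0,0,-0.164,-0.3],[1,-0.46,-0.16,0,0,-0.164,-0.3],[1,-0.46,-0.16,0,0,-0.164,-0.3],[1,-0.46,-0.16,0,0,-0.164,-0.3],[1,-0.46,-0.16,0,0,-0.164,-0.3],[1,-0.46,-0.16,0,0,-0.164,-0.3],[1,-0.46,-0.16,0,0,-0.164,-0.3],[1,-0.46,-0.16,0,0,-0.164,-0.3],[1,-0.46,-0.16,0,0,-0.164,-0.3]]

```text
time_s: 1.8
ee_pos: [0.5673, -0.1742, 0.3042]
eef_rot: [-3.141, 0.0, 1.298]
force: [0.2, 0.1, -0.3]
grip_width: 0.033
grip_force: 0.0
```

```bash
python3 - <<'E'
from h import *
o=get_obs(); print({k:np.round(o[k],3) for k in('time_s','qpos','ee_pos','eef_rot','force','grip_width','joint_vel')})
c=snap('wrist'); pickle.dump(c,open('w1.pkl','wb')); cv2.imwrite('pics/w1.png',c['frame'][...,::-1])
E
```

```text
{'time_s': np.float64(1.8), 'qpos': array([-0.36 ,  0.355,  1.265, -0.   ,  1.522, -0.087]), 'ee_pos': array([ 0.567, -0.174,  0.304]), 'eef_rot': array([-3.141,  0.   ,  1.298]), 'force': array([ 0.217,  0.132, -0.335]), 'grip_width': np.float64(0.033), 'joint_vel': array([-0.006, -0.008,  0.002, -0.   , -0.   ,  0.006])}
```

View pics/w1.png

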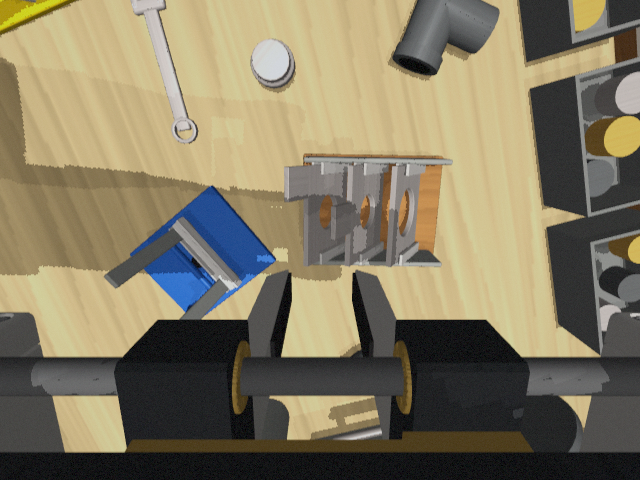

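Wrist view: the coupling is at (272,62). In the rack, the corner-tab plate is at left (tab at (300,182)), a plate with a central tab is in the middle (tab near (338,220)), and the plain plate is at right (405,212). Enlarged crop to confirm.

```bash
python3 - <<'E'
from h import *
c=load('w1'); 
cv2.imwrite('pics/w1c.png',cv2.resize(c['frame'][145:275,275:460],None,fx=4.3,fy=4.3,interpolation=cv2.INTER_CUBIC)[...,::-1])
P=pts(c)
for v in (180,205,212,220,228,245): print(v,[(u,*(P[v,u]*1000).round(0).astype(int)) for u in range(325,420,6)])
E
```

```text
180 [(325, np.int64(579), np.int64(-140), np.int64(61)), (331, np.int64(586), np.int64(-144), np.int64(48)), (337, np.int64(593), np.int64(-147), np.int64(34)), (343, np.int64(600), np.int64(-150), np.int64(22)), (349, np.int64(604), np.int64(-145), np.int64(91)), (355, np.int64(610), np.int64(-147), np.int64(87)), (361, np.int64(617), np.int64(-150), np.int64(73)), (367, np.int64(625), np.int64(-154), np.int64(57)), (373, np.int64(633), np.int64(-157), np.int64(43)), (379, np.int64(642), np.int64(-162), np.int64(26)), (385, np.int64(652), np.int64(-165), np.int64(12)), (391, np.int64(646), np.int64(-157), np.int64(90)), (397, np.int64(652), np.int64(-158), np.int64(90)), (403, np.int64(662), np.int64(-163), np.int64(72)), (409, np.int64(673), np.int64(-168), np.int64(51)), (415, np.int64(684), np.int64(-173), np.int64(31))]
205 [(325, np.int64(570), np.int64(-176), np.int64(10)), (331, np.int64(577), np.int64(-178), np.int64(9)), (337, np.int64(585), np.int64(-163), np.int64(116)), (343, np.int64(591), np.int64(-165), np.int64(108)), (349, np.int64(597), np.int64(-169), np.int64(96)
[... 3231 characters left out ...]
64(-223), np.int64(41)), (343, np.int64(579), np.int64(-229), np.int64(29)), (349, np.int64(586), np.int64(-213), np.int64(90)), (355, np.int64(593), np.int64(-218), np.int64(79)), (361, np.int64(600), np.int64(-224), np.int64(66)), (367, np.int64(607), np.int64(-231), np.int64(49)), (373, np.int64(615), np.int64(-238), np.int64(31)), (379, np.int64(623), np.int64(-241), np.int64(31)), (385, np.int64(632), np.int64(-249), np.int64(10)), (391, np.int64(630), np.int64(-225), np.int64(92)), (397, np.int64(639), np.int64(-232), np.int64(75)), (403, np.int64(648), np.int64(-240), np.int64(57)), (409, np.int64(659), np.int64(-250), np.int64(34)), (415, np.int64(667), np.int64(-253), np.int64(31))]
```

View pics/w1c.png

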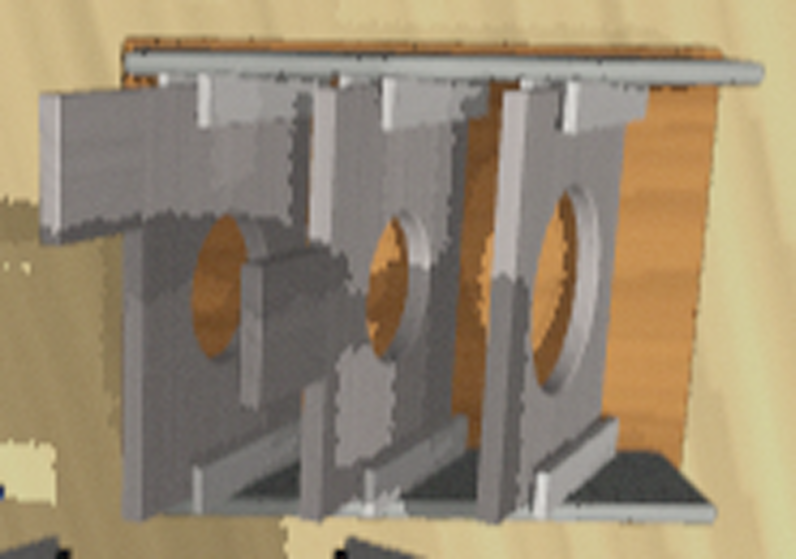

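The crop confirms it: the middle-slot plate has its tab at mid-top (full image u≈332–355, v≈206–239). The rear one is the corner plate, the front one plain. Now I fit its plane and tab edges.

```bash
cat >> h.py <<'E'
def fitplate(P,psi,p0,tilt=30,tol=.004,zr=(.02,.117),L=.07):
    """fit front face of a leaning plate: returns normal, point, inlier mask"""
    t=np.radians(tilt); n=np.array([np.cos(t)*np.cos(psi),np.cos(t)*np.sin(psi),np.sin(t)]); p=np.array(p0)
    for k in range(8):
        D=P-p; m=(abs(D@n)<(tol if k<3 else .0025))&(np.hypot(D[...,0],D[...,1])<L)&(P[...,2]>zr[0])&(P[...,2]<zr[1])
        q=P[m]; p1=q.mean(0); n=np.linalg.svd(q-p1,full_matrices=False)[2][2]; n*=np.sign(n[2]); p=p1
    return n,p,m
def axes(n):
    x=n; y=np.cross([0,0,1],n); y/=np.linalg.norm(y); return x,y,np.cross(x,y)
E
python3 - <<'E'
from h import *
c=load('w1');P=pts(c)
n,p,m=fitplate(P,-.26,(.598,-.185,.09))
x,y,z=axes(n); print('n',n.round(3),'tilt',np.degrees(np.arcsin(n[2])),'yaw',np.arctan2(n[1],n[0]),m.sum(),'rms',((P[m]-p)@n).std())
a=(P-p)@y; b=(P-p)@z; d=(P-p)@n
on=abs(d)<.003
# bottom at z=.012 along slope -> front face bottom edge (mid edge 12+...); plate z coordinate s
s0=(.012-p[2])/z[2]   # where front face plane crosses z=12mm
s=b-s0+.006*np.tan(np.radians(30))/1*0
tab=on&(s>.097)&(s<.122)&(abs(a)<.04)
print('tab y',np.percentile(a[tab],[0,1,50,99,100]).round(4),tab.sum())
body=on&(s>.04)&(s<.088)
print('body y',np.percentile(a[body],[1,99]).round(4))
mid=np.percentile(a[tab],[1,99]).mean()
print('s max',np.percentile(s[tab|(on&(s>.1)&(abs(a-mid)<.02)&(s<.14))],[50,99,100]))
print('tabtop(mid thickness)',(p+y*mid+z*(s0+.125)-n*.003).round(4))
E
```

```text
n [ 0.825 -0.247  0.509] tilt 30.576964823079887 yaw -0.29141398610545266 2660 rms 0.0005605141461852195
tab y [-0.0181 -0.0176 -0.0004  0.0156  0.0158] 362
body y [-0.3076  0.0601]
s max [0.11623724 0.12878448 0.12921915]
tabtop(mid thickness) [ 0.5772 -0.1774  0.1181]
```

```bash
cat >> h.py <<'E'
def Rtool(yaw,tilt):
    n=np.array([np.cos(tilt)*np.cos(yaw),np.cos(tilt)*np.sin(yaw),np.sin(tilt)]); x,y,z=axes(n)
    return np.c_[y,n,-z]
def go(p,Rt):
    o=get_obs(); R0=R.from_euler('xyz',o['eef_rot']).as_matrix()
    d=R0.T@(np.asarray(p)-o['ee_pos'])/.25; r=R.from_matrix(R0.T@Rt).as_rotvec()/2/np.pi
    print('shift',d.round(4),'turn',r.round(4),'rows',max(np.linalg.norm(d)*5,np.linalg.norm(r)*360/8.59).round(1))
E
python3 - <<'E'
from h import *
Rt=Rtool(-.285,np.radians(30)); tt=np.array([.5756,-.1769,.1211]); go(tt-Rt[:,2]*.07,Rt)
E
```

```text
shift [ 0.0007 -0.1047  0.4903] turn [-0.0834 -0.0005  0.002 ] rows 3.5
```

>>> play_rows:
  motion:
    - [[0,-0.105,0.25,-0.0834,0,0.002,-0.3],[0,-0.105,0.35,-0.0834,0,0.002,-0.3],[0,-0.105,0.49,-0.0834,0,0.002,-0.3],[0,-0.105,0.49,-0.0834,0,0.002,-0.3],[0,-0.105,0.49,-0.0834,0,0.002,-0.3],[0,-0.105,0.49,-0.0834,0,0.002,-0.3],[0,-0.105,0.49,-0.0834,0,0.002,-0.3]]

```text
time_s: 2.55
ee_pos: [0.5425, -0.1671, 0.1828]
eef_rot: [2.618, -0.004, 1.289]
force: [-0.7, -0.3, 0.0]
grip_width: 0.0329
grip_force: 0.0
```

```bash
python3 - <<'E'
from h import *
o=get_obs(); print({k:np.round(o[k],4) for k in('time_s','qpos','ee_pos','eef_rot','force','grip_width')})
c=snap('wrist'); pickle.dump(c,open('w2.pkl','wb')); cv2.imwrite('pics/w2.png',c['frame'][...,::-1])
print(proj(c,(.5756,-.1769,.1211)))
E
```

```text
{'time_s': np.float64(2.55), 'qpos': array([-0.3886,  0.1436,  1.9003,  0.1037,  0.5793, -0.1776]), 'ee_pos': array([ 0.5425, -0.1671,  0.1828]), 'eef_rot': array([ 2.618 , -0.0039,  1.2891]), 'force': array([-6.944e-01, -2.834e-01,  5.000e-04]), 'grip_width': np.float64(0.0329)}
(np.float64(322.4136480429289), np.float64(255.74779266122624))
```

View pics/w2.png

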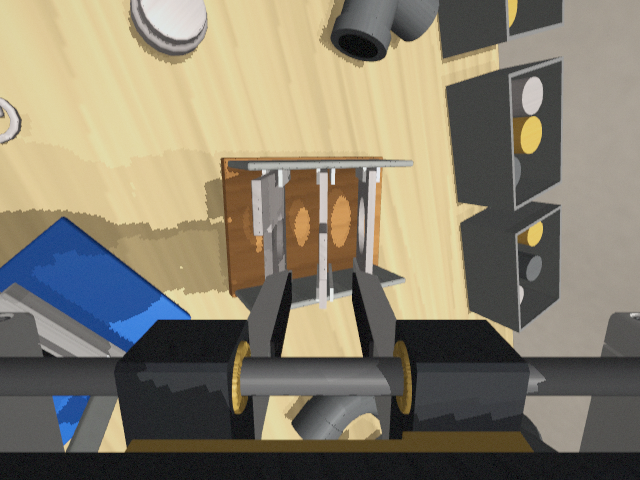

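The view shows the target plate edge-on and vertical at u≈322 (v 170–303), between the fingers, so the yaw and tilt are right. Now I measure the tab from depth.

```bash
python3 - <<'E'
from h import *
c=load('w2');P=pts(c); tt=np.array([.5756,-.1769,.1211])
Rt=Rtool(-.285,np.radians(30)); D=(P-tt)@Rt  # y_plate, n, -z
m=(abs(D[...,1])<.012)&(abs(D[...,2])<.012)&(abs(D[...,0])<.04)
v,u=np.nonzero(m); print('uv',u.min(),u.max(),v.min(),v.max(),m.sum())
q=D[m]; print('y range',np.percentile(q[:,0],[1,50,99]).round(4),'n',np.percentile(q[:,1],[2,50,98]).round(4),'-z',np.percentile(q[:,2],[5,50,95]).round(4))
b=(abs(D[...,1])<.012)&(abs(D[...,2]-.035)<.008)&(abs(D[...,0])<.06)
q=D[b]; print('body y',np.percentile(q[:,0],[1,50,99]).round(4),'n',np.percentile(q[:,1],[2,50,98]).round(4),'-z',np.median(q[:,2]))
if b.sum(): k=np.polyfit(q[:,0],q[:,1],1); print('yaw corr (rad)',k)
# edge row by colour
for vv in range(225,310,6): print(vv,c['frame'][vv,312:334:2].sum(-1)//3)
# stereo: same tab corners in w1 rays
w=load('w1')
def tri(a,ua,b,ub):
    o1,d1=ray(a,*ua);o2,d2=ray(b,*ub);A=np.c_[d1,-d2];t=np.linalg.lstsq(A,o2-o1,rcond=None)[0];p1=o1+d1*t[0];p2=o2+d2*t[1];return (p1+p2)/2,np.linalg.norm(p1-p2)
pu=(322.,(v.min()+v.max())/2)
print('tri tab centre',tri(w,(333.2,222.5),c,pu))
E
```

```text
uv 319 327 229 279 415
y range [-0.0172  0.0015  0.0163] n [-0.0024  0.0004  0.0031] -z [0.0001 0.0012 0.0045]
body y [-0.0548  0.0241  0.0541] n [-0.0027  0.0005  0.0036] -z 0.03600251831517947
yaw corr (rad) [0.00823803 0.00048019]
225 [ 87  87  90  90  85  86  91 102  96  97 143]
231 [ 82  83  81  82  84  82  81 101  88  97 150]
237 [ 84  84  83  80 202 200 201 200  86  84 145]
243 [ 87  90  90  81 197 197 201 202  92  91  91]
249 [ 90  88  90  84 199 197 192 196  93  93  91]
255 [ 90  90  93  85 195 196 203 203  87  89  91]
261 [ 87  86  84  83 194 195 202 201  82  83  81]
267 [ 81  80  85  95 192 198 198 204  89 104  83]
273 [ 83  84  83  92 195 200 200 205  79 111  79]
279 [ 69  69  79  97 185 189 194 185  78 106  98]
285 [ 68  71  86 103 205 202 203 179  70 107 106]
291 [ 66  69 139 160 203 203 203 179  68 229 228]
297 [ 69  73 147 166 204 202 202 196 180 227 227]
303 [174 177 177 184 203 202 202 204 197 197 200]
309 [190 188 191 190 192 194 201 199 198 197 199]
tri tab centre (array([ 0.576909  , -0.17767975,  0.11786415]), np.float64(0.0010758077523999804))
```

Tab measured: centre within 1 mm of the first estimate in both views, yaw −0.29. Before grasping, I'll survey the grey stand with an empty gripper.

```bash
python3 - <<'E'
from h import *
Rt=Rtool(-.285,0.); go((.585,.17,.30),Rt)
E
```

```text
shift [ 1.3439  0.0483 -0.5074] turn [ 0.0834 -0.0007  0.0005] rows 7.2
```

>>> play_rows:
  motion:
    - [[0,0,-0.2,0,0,0,-0.3],[0.2,0.02,-0.4,0,0,0,-0.3],[0.4,0.05,-0.5,0,0,0,-0.3],[0.6,0.05,-0.5,0,0,0,-0.3],[0.7,0.05,-0.5,0,0,0,-0.3]]

```text
time_s: 3.1
ee_pos: [0.5416, 0.017, 0.2999]
eef_rot: [2.614, -0.004, 1.289]
force: [1.2, -0.3, -0.4]
grip_width: 0.0327
grip_force: 0.0
```

>>> play_rows:
  motion:
    - [[0.2,0,0,0.02,0,0,-0.3],[0.4,0,0,0.04,0,0,-0.3],[0.64,0,0,0.0834,0,0,-0.3],[0.64,0,0,0.0834,0,0,-0.3],[0.64,0,0,0.0834,0,0,-0.3],[0.64,0,0,0.0834,0,0,-0.3],[0.64,0,0,0.0834,0,0,-0.3]]

```text
time_s: 3.8
ee_pos: [0.5849, 0.1688, 0.2981]
eef_rot: [3.139, -0.003, 1.29]
force: [0.5, 0.5, -0.2]
grip_width: 0.0327
grip_force: 0.0
```

```bash
python3 - <<'E'
from h import *
o=get_obs(); print({k:np.round(o[k],4) for k in('time_s','qpos','ee_pos','eef_rot','force','grip_width')})
c=snap('wrist'); pickle.dump(c,open('w3.pkl','wb')); cv2.imwrite('pics/w3.png',c['frame'][...,::-1])
E
```

```text
{'time_s': np.float64(3.8), 'qpos': array([0.2201, 0.3915, 1.23  , 0.0017, 1.5166, 0.5006]), 'ee_pos': array([0.5849, 0.1688, 0.2981]), 'eef_rot': array([ 3.1394, -0.0032,  1.2902]), 'force': array([ 0.5391,  0.5057, -0.2116]), 'grip_width': np.float64(0.0327)}
```

View pics/w3.png

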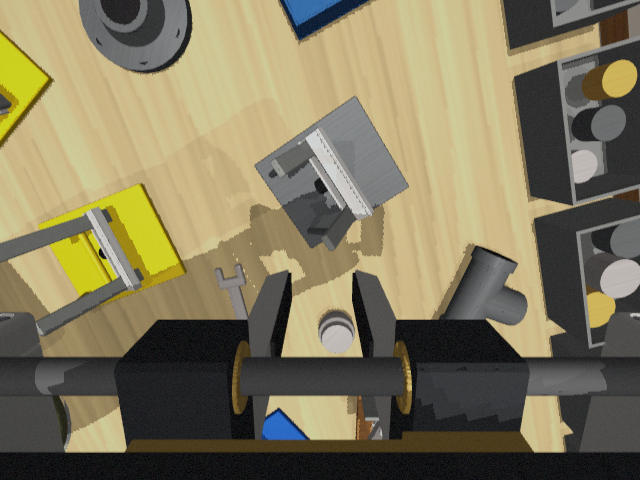

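Wrist view: the grey stand's base is centred near (332,172). The white ledge runs from (315,135) to (365,215), and the arms are at (293,158) and (330,230). No plate is on it. Now I fit its face.

```bash
python3 - <<'E'
from h import *
c=load('w3');P=pts(c)
for uv in((285,163),(293,158),(300,153),(322,235),(332,228),(340,220),(315,135),(340,172),(365,215),(352,172),(330,172)): print(uv,(P[uv[1],uv[0]]*1000).round(0))
B=P[250-170:250,250:420]
p0=(P[158,293]+P[228,332])/2
m=np.zeros(P.shape[:2],bool)
t=np.radians(25);psi=.27
for k in range(10):
    if k==0: n=np.array([np.cos(t)*np.cos(psi),np.cos(t)*np.sin(psi),np.sin(t)]); p=p0
    D=P-p; x,y,z=axes(n); a=D@y
    m=(abs(D@n)<(.006 if k<3 else .0025))&(abs(a)<.06)&(abs(a)>.03)&(P[...,2]>.02)&(P[...,2]<.14)
    q=P[m]; p=p0+n*((q-p0).mean(0)@n); 
    cen=q.mean(0); n=np.linalg.svd(q-cen,full_matrices=False)[2][2]; n*=np.sign(n[2]); p=p0+n*((cen-p0)@n)
print('n',n.round(3),'tilt',np.degrees(np.arcsin(n[2])),'yaw',np.arctan2(n[1],n[0]),m.sum(),'rms',((q-cen)@n).std())
x,y,z=axes(n); 
s0=(.012-p[2])/z[2]; org=p+z*s0; D=(P-org); a,h,d=D@y,D@z,D@n
top=(abs(d)<.003)&(h>.09)&(h<.127)
for sg in(-1,1):
    k=top&(a*sg>.02)&(a*sg<.07); print('arm',sg,np.percentile(a[k],[1,50,99]).round(4),'h',np.percentile(h[k],[1,99,100]).round(4),k.sum())
near=(abs(a)<.08)&(d>-.02)&(d<.035)&(h>.0)&(h<.15)
L=(abs(a)<.07)&(d>.004)&(d<.03)&(h>.022)
print('ledge a',np.percentile(a[L],[1,99]).round(4),'h',np.percentile(h[L],[1,25,50,75,99]).round(4))
for dd in np.arange(.002,.03,.003):
    k=L&(abs(d-dd)<.0015)&(abs(a)<.05); 
    if k.sum(): print(dd.round(3),k.sum(),np.percentile(h[k],[5,50,95]).round(4))
print('org',org.round(4))
pickle.dump((n,org),open('stand.pkl','wb'))
E
```

```text
(285, 163) [567. 234. 118.]
(293, 158) [574. 236. 100.]
(300, 153) [581. 239.  84.]
(322, 235) [581. 159. 123.]
(332, 228) [592. 160. 112.]
(340, 220) [602. 161.  89.]
(315, 135) [601. 253.  65.]
(340, 172) [616. 208.  66.]
(365, 215) [631. 154.  65.]
(352, 172) [632. 199.   9.]
(330, 172) [606. 210.  61.]
n [0.86  0.263 0.436] tilt 25.878140001997053 yaw 0.2970430450238914 1436 rms 0.0007730810591756122
arm -1 [-0.0547 -0.0456 -0.0374] h [0.0908 0.1269 0.127 ] 354
arm 1 [0.0307 0.0394 0.0483] h [0.0905 0.1269 0.1269] 411
ledge a [-0.0568  0.0504] h [0.0474 0.0521 0.0529 0.0558 0.0595]
0.005 195 [0.0516 0.0525 0.0537]
0.008 222 [0.0514 0.0526 0.0538]
0.011 225 [0.0513 0.0526 0.0537]
0.014 210 [0.0514 0.0525 0.0537]
0.017 43 [0.0534 0.0578 0.0587]
0.02 399 [0.0479 0.0577 0.0593]
0.023 232 [0.0487 0.0541 0.0585]
org [0.6261 0.2114 0.012 ]
```

The stand's face is fitted: yaw 0.297, tilt ~25°, middle from arms and ledge at −3.25 mm, ledge floor at about z = 52 mm (to be confirmed by feel). Back to the grasp.

```bash
python3 - <<'E'
from h import *
Rt=Rtool(-.291,np.radians(30)); tt=np.array([.5756,-.1769,.1211])+Rt@[-.0005,.0004,.001]
print(tt,R.from_matrix(Rt).as_euler('xyz'),'pre',tt-Rt[:,2]*.07,'grasp',tt+Rt[:,2]*.014); go(tt-Rt[:,2]*.1,Rt)
E
```

```text
[ 0.57626737 -0.17762182  0.12043397] [2.61799388 0.         1.27979633] pre [ 0.54273886 -0.16757996  0.18105575] grasp [ 0.58297307 -0.17963019  0.10830962]
shift [-1.34    0.1502  0.3611] turn [-0.083  -0.001   0.0015] rows 7.0
```

>>> play_rows:
  motion:
    - [[-0.2,0,0,0,0,0,-0.3],[-0.4,0,0,0,0,0,-0.3],[-0.6,0,0,0,0,0,-0.3],[-0.8,0.05,0.05,0,0,0,-0.3],[-0.9,0.05,0.05,0,0,0,-0.3]]

```text
time_s: 4.35
ee_pos: [0.5336, -0.0535, 0.2842]
eef_rot: [3.14, -0.002, 1.289]
force: [0.7, 0.0, -0.7]
grip_width: 0.0327
grip_force: 0.0
```

>>> play_rows:
  motion:
    - [[-0.2,0.1,0.1,-0.02,0,0.001,-0.3],[-0.44,0.1,0.3,-0.04,0,0.001,-0.3],[-0.44,0.1,0.31,-0.06,-0.001,0.0015,-0.3],[-0.44,0.1,0.31,-0.083,-0.001,0.0015,-0.3],[-0.44,0.1,0.31,-0.083,-0.001,0.0015,-0.3],[-0.44,0.1,0.31,-0.083,-0.001,0.0015,-0.3],[-0.44,0.1,0.31,-0.083,-0.001,0.0015,-0.3]]

```text
time_s: 5.05
ee_pos: [0.5296, -0.1625, 0.208]
eef_rot: [2.62, 0.001, 1.281]
force: [-0.0, -0.7, -0.0]
grip_width: 0.0332
grip_force: 0.0
```

```bash
python3 - <<'E'
from h import *
Rt=Rtool(-.291,np.radians(30)); go((.5830,-.1796,.1083),Rt)
E
```

```text
shift [-0.0041 -0.0041  0.4576] turn [-0.0004 -0.      0.0003] rows 2.3
```

Approach straight down the plate axis, then close.

>>> play_rows:
  motion:
    - [[-0.004,-0.004,0.12,0,0,0,-0.3],[-0.004,-0.004,0.22,0,0,0,-0.3],[-0.004,-0.004,0.32,0,0,0,-0.3],[-0.004,-0.004,0.4,0,0,0,-0.3],[-0.004,-0.004,0.457,0,0,0,-0.3],[-0.004,-0.004,0.457,0,0,0,-0.3],[-0.004,-0.004,0.457,0,0,0,-0.3]]

```text
time_s: 5.75
ee_pos: [0.5827, -0.1794, 0.1074]
eef_rot: [2.621, 0.0, 1.281]
force: [1.0, -0.8, 0.5]
grip_width: 0.0329
grip_force: 0.0
```

>>> play_rows:
  motion:
    - [[0,0,0,0,0,0,-1],[0,0,0,0,0,0,-1],[0,0,0,0,0,0,-1],[0,0,0,0,0,0,-1],[0,0,0,0,0,0,-1]]
  grip_force: 40

```text
time_s: 6.25
ee_pos: [0.584, -0.1804, 0.109]
eef_rot: [2.614, 0.001, 1.28]
force: [11.4, -2.5, 0.0]
grip_width: 0.0059
grip_force: 39.9
```

```bash
python3 - <<'E'
from h import *
o=get_obs(); print({k:np.round(o[k],4) for k in('time_s','ee_pos','eef_rot','force','moment','grip_width','grip_force')})
Rt=Rtool(-.291,np.radians(30)); go((.5830,-.1796,.1083),Rt)
print(Rt.T@o['force'])
E
```

```text
{'time_s': np.float64(6.25), 'ee_pos': array([ 0.584 , -0.1804,  0.109 ]), 'eef_rot': array([2.6137e+00, 9.0000e-04, 1.2803e+00]), 'force': array([11.3707, -2.5434,  0.0305]), 'moment': array([-0.5387, -2.1834,  0.0958]), 'grip_width': np.float64(0.0059), 'grip_force': np.float64(39.8941)}
shift [ 0.002  -0.0057 -0.    ] turn [0.0007 0.0001 0.0001] rows 0.0
[ 0.82591808 10.08051424  5.78477546]
```

Gripped (opening 5.9 mm, 40 N). Small sideways load, so I take it off and slide up along the slot.

>>> play_rows:
  motion:
    - [[0,0.006,0,0,0,0,-1],[0,0.006,-0.04,0,0,0,-1],[0,0.006,-0.09,0,0,0,-1],[0,0.006,-0.15,0,0,0,-1],[0,0.006,-0.21,0,0,0,-1],[0,0.006,-0.27,0,0,0,-1],[0,0.006,-0.33,0,0,0,-1],[0,0.006,-0.4,0,0,0,-1],[0,0.006,-0.48,0,0,0,-1],[0,0.006,-0.56,0,0,0,-1]]

```text
time_s: 7.25
ee_pos: [0.5153, -0.1596, 0.2287]
eef_rot: [2.623, 0.0, 1.281]
force: [-0.1, -0.5, -3.8]
grip_width: 0.0056
grip_force: 40.0
```

```bash
python3 - <<'E'
from h import *
n,org=pickle.load(open('stand.pkl','rb')); 
o=get_obs(); print({k:np.round(o[k],4) for k in('time_s','qpos','ee_pos','eef_rot','force','moment','grip_width','grip_force')})
x,y,z=axes(n); org=org-y*.00325; print(org)
# stand axes with nominal tilt 25
Rs=Rtool(.297,np.radians(25)); yy,xx,zz=Rs[:,0],Rs[:,1],-Rs[:,2]
def tgt(h,dx): return org+xx*(dx)+zz*(h+.111)
go(tgt(.0525+.10,.006),Rs); print(tgt(.0525+.1,.006))
E
```

```text
{'time_s': np.float64(7.25), 'qpos': array([-0.3917,  0.023 ,  1.913 ,  0.0788,  0.6907, -0.1492]), 'ee_pos': array([ 0.5153, -0.1596,  0.2287]), 'eef_rot': array([2.6230e+00, 2.0000e-04, 1.2807e+00]), 'force': array([-0.0777, -0.516 , -3.7658]), 'moment': array([ 0.1304,  0.6198, -0.0493]), 'grip_width': np.float64(0.0056), 'grip_force': np.float64(39.9987)}
[0.62703548 0.20830252 0.012     ]
shift [ 1.3033 -0.2511 -0.2571] turn [ 0.0127  0.043  -0.083 ] rows 6.8
[0.52575081 0.17730412 0.25334781]
```

Plate held, weight about 3.8 N. Move up first, then across.

>>> play_rows:
  motion:
    - [[0,0.02,-0.15,0,0,0,-1],[0.1,0.04,-0.3,0,0,0,-1],[0.25,0.04,-0.3,0,0,0,-1],[0.4,0.04,-0.3,0,0,0,-1],[0.55,0.04,-0.3,0,0,0,-1],[0.7,0.04,-0.3,0,0,0,-1],[0.8,0.04,-0.3,0,0,0,-1],[0.8,0.04,-0.3,0,0,0,-1]]

```text
time_s: 8.05
ee_pos: [0.546, 0.0423, 0.2978]
eef_rot: [2.623, 0.001, 1.283]
force: [-0.1, -0.2, -4.5]
grip_width: 0.0058
grip_force: 40.0
```

```bash
python3 - <<'E'
from h import *
n,org=pickle.load(open('stand.pkl','rb')); 
x,y,z=axes(n); Rs=Rtool(.297,np.radians(25)); yy,xx,zz=Rs[:,0],Rs[:,1],-Rs[:,2]
org=org-y*.00325+z*.09-zz*.09; print(org, get_obs()['ee_pos'])
pickle.dump((Rs,org),open('stand2.pkl','wb'))
t=org+xx*.010+zz*(.0525+.09+.111); print(t); go(t,Rs)
E
```

```text
[0.62584488 0.20793637 0.01140749] [0.54600391 0.04228354 0.29779277]
[0.53206788 0.17923571 0.2453827 ]
shift [ 0.5097 -0.285   0.0781] turn [ 0.0127  0.0429 -0.0826] rows 3.9
```

>>> play_rows:
  motion:
    - [[0.1,-0.05,-0.1,0.002,0.01,-0.02,-1],[0.2,-0.1,-0.1,0.005,0.02,-0.04,-1],[0.3,-0.2,-0.05,0.01,0.03,-0.06,-1],[0.4,-0.285,0,0.0127,0.043,-0.0826,-1],[0.51,-0.285,0.05,0.0127,0.043,-0.0826,-1],[0.51,-0.285,0.078,0.0127,0.043,-0.0826,-1],[0.51,-0.285,0.078,0.0127,0.043,-0.0826,-1],[0.51,-0.285,0.078,0.0127,0.043,-0.0826,-1]]

```text
time_s: 8.85
ee_pos: [0.5326, 0.176, 0.2465]
eef_rot: [2.703, 0.001, 1.865]
force: [0.0, -0.4, -3.6]
grip_width: 0.0056
grip_force: 40.0
```

```bash
python3 - <<'E'
from h import *
Rs,org=pickle.load(open('stand2.pkl','rb')); o=get_obs()
print({k:np.round(o[k],4) for k in('time_s','qpos','ee_pos','eef_rot','force','moment')})
print('plate in stand frame y,x,-z:',(Rs.T@(o['ee_pos']-org)).round(4))
c=snap('wrist'); pickle.dump(c,open('w4.pkl','wb')); cv2.imwrite('pics/w4.png',c['frame'][...,::-1])
P=pts(c); D=(P-org)@Rs; a,d,h=D[...,0],D[...,1],-D[...,2]
for lo,hi in((.10,.118),(.118,.124),(.124,.132)):
  for sg in(-1,1):
    k=(h>lo)&(h<hi)&(abs(d+.004)<.012)&(a*sg>.02)&(a*sg<.065)
    if k.sum()>5:
        v,u=np.nonzero(k); print(lo,sg,k.sum(),'a',np.percentile(a[k],[2,98]).round(4),'d',np.percentile(d[k],[2,98]).round(4),'uv',u.min(),u.max(),v.min(),v.max())
L=(abs(a)<.065)&(d>.002)&(d<.026)&(h>.03)&(h<.07)
if L.sum():
    print('ledge',L.sum(),'a',np.percentile(a[L],[1,99]).round(4),'h',[np.percentile(h[L&(abs(d-q)<.003)],[5,50,95]).round(4) for q in(.006,.012,.021)], 'd',np.percentile(d[L],[2,98]))
B=(abs(a)<.07)&(abs(h-.1425)<.06)&(abs(d-.01)<.02)&(h>.135)
E
```

```text
{'time_s': np.float64(8.85), 'qpos': array([ 0.2448,  0.0861,  1.7802,  0.0272,  0.8376, -0.0628]), 'ee_pos': array([0.5326, 0.176 , 0.2465]), 'eef_rot': array([2.7032e+00, 6.0000e-04, 1.8646e+00]), 'force': array([ 2.6000e-03, -4.3490e-01, -3.6271e+00]), 'moment': array([-0.2318,  0.4699, -0.0387])}
plate in stand frame y,x,-z: [-0.0032  0.0101 -0.2548]
0.1 -1 61 a [-0.0431 -0.034 ] d [-0.01   -0.0004] uv 302 312 261 271
0.1 1 23 a [0.0413 0.0515] d [-0.0108 -0.0002] uv 299 311 168 180
0.118 -1 14 a [-0.035  -0.0343] d [-0.0072 -0.0013] uv 304 311 268 270
0.118 1 16 a [0.038  0.0509] d [-0.0055 -0.0001] uv 302 311 170 187
0.124 1 205 a [0.0344 0.0511] d [-0.0079 -0.0007] uv 301 311 170 191
ledge 881 a [-0.0537  0.0543] h [array([0.0513, 0.0527, 0.0541]), array([0.0513, 0.0528, 0.0542]), array([0.0572, 0.0587, 0.06  ])] d [0.00217616 0.02147731]
```

View pics/w4.png

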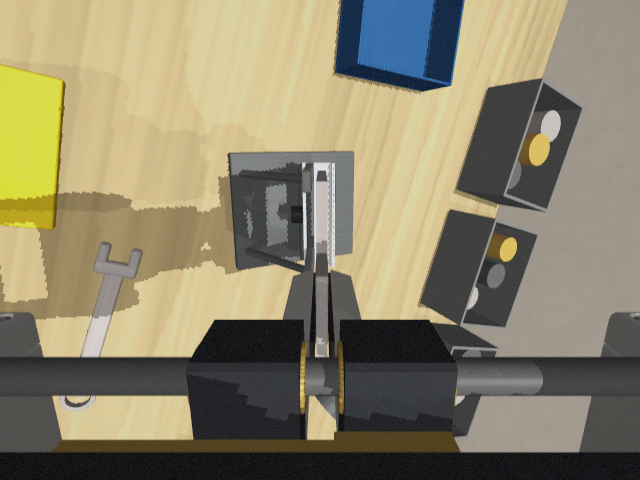

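Stand re-measured from this second view: middle within 0.5 mm, ledge floor at 52.7 mm, face at 0. The held plate is at u≈322. Now I check the plate's y offset in the hand.

```bash
python3 - <<'E'
from h import *
Rs,org=pickle.load(open('stand2.pkl','rb')); o=get_obs(); c=load('w4'); P=pts(c)
Rt=R.from_euler('xyz',o['eef_rot']).as_matrix(); D=(P-o['ee_pos'])@Rt
k=(abs(D[...,1])<.012)&(D[...,2]>.0)&(D[...,2]<.115)&(abs(D[...,0])<.075)
q=D[k]; print(k.sum(),'x',np.percentile(q[:,0],[0.5,50,99,100]).round(4),'n',np.percentile(q[:,1],[2,50,98]).round(4),'z',np.percentile(q[:,2],[1,50,99]).round(4))
e=q[q[:,0]>.03]; print('top z',np.percentile(e[:,2],[10,50,90]).round(4))
t=org+Rs@np.array([.0003-.0005,.008,-(.0527+.111+.02)]); go(t,Rs)
E
```

```text
1638 x [-0.0446  0.0247  0.0561  0.0562] n [-0.0104 -0.002   0.01  ] z [0.0006 0.0208 0.0843]
top z [0.0204 0.0213 0.0438]
shift [ 0.0126 -0.0104  0.2853] turn [ 0.0005  0.0003 -0.0004] rows 1.4
```

>>> play_rows:
  motion:
    - [[0.0115,-0.01,0.06,0,0,0,-1],[0.0115,-0.01,0.12,0,0,0,-1],[0.0115,-0.01,0.18,0,0,0,-1],[0.0115,-0.01,0.24,0,0,0,-1],[0.0115,-0.01,0.285,0,0,0,-1],[0.0115,-0.01,0.285,0,0,0,-1],[0.0115,-0.01,0.285,0,0,0,-1]]

```text
time_s: 9.6
ee_pos: [0.5589, 0.1877, 0.1808]
eef_rot: [2.703, 0.001, 1.866]
force: [0.1, -0.3, -3.8]
grip_width: 0.0053
grip_force: 40.0
```

```bash
python3 - <<'E'
from h import *
Rs,org=pickle.load(open('stand2.pkl','rb')); o=get_obs()
print('stand y,x,-z',(Rs.T@(o['ee_pos']-org)).round(4),'force',(Rs.T@o['force']).round(2),o['moment'].round(2),o['eef_rot'].round(4))
t=org+Rs@np.array([-.0005,.005,-(.0527+.111+.005)]); go(t,Rs)
E
```

```text
stand y,x,-z [ 0.0003  0.0083 -0.1831] force [-0.33 -1.58  3.41] [-0.2   0.44 -0.01] [2.7029e+00 5.0000e-04 1.8656e+00]
shift [-0.003  -0.0132  0.0576] turn [ 0.0004  0.0002 -0.0003] rows 0.3
```

>>> play_rows:
  motion:
    - [[-0.003,-0.006,0.02,0,0,0,-1],[-0.003,-0.01,0.04,0,0,0,-1],[-0.003,-0.013,0.056,0,0,0,-1],[-0.003,-0.013,0.056,0,0,0,-1],[-0.003,-0.013,0.056,0,0,0,-1]]

```text
time_s: 10.1
ee_pos: [0.562, 0.1879, 0.1669]
eef_rot: [2.703, 0.0, 1.866]
force: [0.1, 0.8, -3.8]
grip_width: 0.0057
grip_force: 40.0
```

>>> play_rows:
  motion:
    - [[0,0,0.003,0,0,0,-1],[0,0,0.006,0,0,0,-1],[0,0,0.009,0,0,0,-1],[0,0,0.012,0,0,0,-1],[0,0,0.012,0,0,0,-1]]

```text
time_s: 10.6
ee_pos: [0.5632, 0.1882, 0.1641]
eef_rot: [2.703, 0.001, 1.866]
force: [0.8, 1.3, -4.3]
grip_width: 0.0056
grip_force: 40.0
```

```bash
cat > st.py <<'E'
from h import *
Rs,org=pickle.load(open('stand2.pkl','rb')); o=get_obs()
print('stand y,x,-z',(Rs.T@(o['ee_pos']-org)).round(4),'force',(Rs.T@o['force']).round(2),o['moment'].round(2),o['eef_rot'].round(4),o['time_s'])
E
python3 st.py
```

```text
stand y,x,-z [-0.0005  0.005  -0.1661] force [ 1.01 -0.78  4.36] [-0.15  0.36 -0.01] [2.7026e+00 5.0000e-04 1.8656e+00] 10.6
```

>>> play_rows:
  motion:
    - [[0,0,0.002,0,0,0,-1],[0,0,0.004,0,0,0,-1],[0,0,0.006,0,0,0,-1],[0,0,0.006,0,0,0,-1]]

```text
time_s: 11.0
ee_pos: [0.5639, 0.1884, 0.1628]
eef_rot: [2.703, 0.001, 1.866]
force: [0.6, -0.5, -4.6]
grip_width: 0.0058
grip_force: 40.0
```

```bash
python3 st.py
```

```text
stand y,x,-z [-0.0005  0.0051 -0.1647] force [-0.69 -1.57  4.33] [-0.21  0.34  0.04] [2.7025e+00 6.0000e-04 1.8656e+00] 11.0
```

>>> play_rows:
  motion:
    - [[0,0,0.001,0,0,0,-1],[0,0,0.002,0,0,0,-1],[0,0,0.003,0,0,0,-1],[0,0,0.003,0,0,0,-1]]

```text
time_s: 11.4
ee_pos: [0.5641, 0.1885, 0.1621]
eef_rot: [2.703, 0.001, 1.866]
force: [0.0, -0.7, -4.2]
grip_width: 0.0055
grip_force: 40.0
```

```bash
python3 st.py
```

```text
stand y,x,-z [-0.0005  0.005  -0.1639] force [-0.64 -1.89  3.72] [-0.21  0.29  0.05] [2.7026e+00 6.0000e-04 1.8656e+00] 11.4
```

>>> play_rows:
  motion:
    - [[0,0,0.001,0,0,0,-1],[0,0,0.002,0,0,0,-1],[0,0,0.003,0,0,0,-1],[0,0,0.003,0,0,0,-1]]

```text
time_s: 11.8
ee_pos: [0.5644, 0.1886, 0.1621]
eef_rot: [2.702, 0.001, 1.866]
force: [-6.5, -3.0, 5.7]
grip_width: 0.0059
grip_force: 40.0
```

```bash
python3 st.py
```

```text
stand y,x,-z [-0.0005  0.0053 -0.1638] force [-0.93 -4.01 -8.15] [-0.45  1.08 -0.02] [2.7022e+00 6.0000e-04 1.8656e+00] 11.8
```

>>> play_rows:
  motion:
    - [[0,0,0.001,0,0,0,-1],[0,0,0.002,0,0,0,-1],[0,0,0.003,0,0,0,-1],[0,0,0.003,0,0,0,-1]]

```text
time_s: 12.2
ee_pos: [0.5646, 0.1886, 0.1621]
eef_rot: [2.702, 0.001, 1.866]
force: [-14.2, -5.8, 14.2]
grip_width: 0.0057
grip_force: 40.0
```

```bash
python3 st.py
```

```text
stand y,x,-z [-0.0005  0.0055 -0.1637] force [ -1.43  -7.8  -19.32] [-0.79  1.94 -0.01] [2.7019e+00 7.0000e-04 1.8656e+00] 12.2
```

Contact at 52.8 mm; the last step pressed with 19 N. Ease off and slide back to the face.

>>> play_rows:
  motion:
    - [[0,0,-0.005,0,0,0,-1],[0,-0.002,-0.006,0,0,0,-1],[0,-0.004,-0.006,0,0,0,-1],[0,-0.006,-0.006,0,0,0,-1],[0,-0.007,-0.006,0,0,0,-1],[0,-0.007,-0.006,0,0,0,-1]]

```text
time_s: 12.8
ee_pos: [0.5637, 0.1884, 0.1621]
eef_rot: [2.699, 0.001, 1.866]
force: [7.7, 3.2, -4.6]
grip_width: 0.0057
grip_force: 40.0
```

```bash
python3 st.py
```

```text
stand y,x,-z [-0.0005  0.0046 -0.1641] force [0.83 5.58 7.63] [ 0.35 -1.35  0.12] [2.6991e+00 6.0000e-04 1.8656e+00] 12.8
```

>>> play_rows:
  motion:
    - [[0,-0.001,0,0,0,0,-1],[0,-0.002,0,0,0,0,-1],[0,-0.003,0,0,0,0,-1],[0,-0.003,0,0,0,0,-1]]

```text
time_s: 13.2
ee_pos: [0.5636, 0.1883, 0.1621]
eef_rot: [2.698, 0.001, 1.866]
force: [12.5, 6.0, -5.6]
grip_width: 0.006
grip_force: 40.0
```

```bash
python3 st.py
```

```text
stand y,x,-z [-0.0005  0.0045 -0.1642] force [ 2.07 10.06 10.91] [ 0.72 -2.09  0.17] [2.6976e+00 7.0000e-04 1.8655e+00] 13.2
```

Face contact is felt (about 10 N at x≈4.5). I check the plate's tilt in the hand from the last wrist picture's depth before letting go.

```bash
python3 - <<'E'
from h import *
Rs,org=pickle.load(open('stand2.pkl','rb'))
def chk(c,o,lab):
    P=pts(c); Rt=R.from_euler('xyz',o['eef_rot']).as_matrix(); D=(P-o['ee_pos'])@Rt
    k=(abs(D[...,1])<.008)&(D[...,2]>.018)&(D[...,2]<.112)&(D[...,0]>.045)&(D[...,0]<.06)
    q=D[k]
    for lo in np.arange(.018,.112,.015):
        s=q[(q[:,2]>=lo)&(q[:,2]<lo+.015)]
        if len(s)>4: print(lab,lo.round(3),len(s),'n',np.percentile(s[:,1],[3,50,97]).round(4),'x',np.median(s[:,0]).round(4))
chk(load('w4'),dict(eef_rot=[2.7032,.0006,1.8646],ee_pos=[.5326,.176,.2465]),'w4')
o=get_obs(); c=snap('wrist'); chk(c,o,'now'); pickle.dump(c,open('w5.pkl','wb'))
P=pts(c); D=(P-org)@Rs; a,d,h=D[...,0],D[...,1],-D[...,2]
for lo in np.arange(.05,.15,.012):
    k=(a>.053)&(a<.06)&(abs(d-.004)<.008)&(h>lo)&(h<lo+.012)
    if k.sum()>3: print('stand h',lo.round(3),k.sum(),np.percentile(d[k],[3,50,97]).round(4))
k=(a>.034)&(a<.052)&(h>.115)&(h<.131)&(d<.003)&(d>-.015); print('armtop',k.sum(), np.percentile(d[k],[2,98]) if k.sum() else '')
cv2.imwrite('pics/w5.png',cv2.resize(c['frame'][130:340,220:440],None,fx=2.7,fy=2.7,interpolation=cv2.INTER_CUBIC)[...,::-1])
E
```

```text
w4 0.018 283 n [-0.0047 -0.0021  0.0009] x 0.051
w4 0.033 21 n [-0.0047 -0.0022  0.0006] x 0.0561
w4 0.048 20 n [-0.0046 -0.0019  0.0008] x 0.0561
w4 0.063 19 n [-0.0048 -0.0022  0.0007] x 0.0561
w4 0.078 10 n [-0.0048 -0.0019  0.0006] x 0.0562
w4 0.093 15 n [-0.0044 -0.0022  0.0004] x 0.0562
now 0.018 286 n [-0.0047 -0.0022  0.0009] x 0.051
now 0.033 92 n [-0.0078 -0.0062  0.0001] x 0.05
now 0.048 30 n [-0.0076 -0.0034  0.0008] x 0.0561
now 0.063 28 n [-0.0076 -0.0032  0.001 ] x 0.0561
now 0.078 17 n [-0.0074 -0.0023  0.0005] x 0.0562
now 0.093 17 n [-0.0077 -0.0037  0.0003] x 0.0561
now 0.108 100 n [0.0015 0.0053 0.0076] x 0.0505
stand h 0.05 23 [0.0007 0.0077 0.0115]
stand h 0.062 8 [0.0011 0.0034 0.0057]
stand h 0.074 8 [0.0011 0.0034 0.0056]
stand h 0.086 10 [0.0005 0.0033 0.0061]
stand h 0.098 20 [0.0004 0.0032 0.006 ]
stand h 0.11 20 [0.0005 0.0031 0.0057]
stand h 0.122 21 [-0.      0.0027  0.0054]
stand h 0.134 72 [0.0001 0.0029 0.0057]
armtop 424 [-0.00782771 -0.00067093]
```

View pics/w5.png

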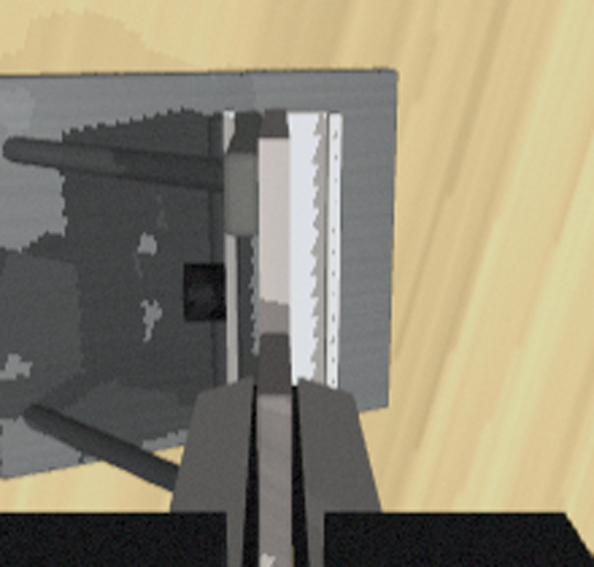

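The crop shows the plate flat on the arms: side-edge distance 2.7–3.4 mm over its height, ends matching the ledge. Lower the last bit, relax, look at the force.

>>> play_rows:
  motion:
    - [[0,0.001,0.0015,0,0,0,-1],[0,0.001,0.003,0,0,0,-1],[0,0.001,0.004,0,0,0,-1],[0,0.001,0.004,0,0,0,-1]]

```text
time_s: 13.65
ee_pos: [0.5638, 0.1884, 0.1618]
eef_rot: [2.698, 0.001, 1.866]
force: [5.4, 1.5, 4.8]
grip_width: 0.0054
grip_force: 40.0
```

```bash
python3 st.py
```

```text
stand y,x,-z [-0.0005  0.0046 -0.1638] force [-0.16  7.05 -1.96] [ 0.4  -1.35  0.19] [2.6982e+00 7.0000e-04 1.8656e+00] 13.65
```

The ledge carries the weight (about 2 N beyond it) with light face contact. Release softly.

>>> play_rows:
  motion:
    - [[0,0,0,0,0,0,-1],[0,0,0,0,0,0,-1],[0,0,0,0,0,0,-1]]
  grip_force: 4

```text
time_s: 13.95
ee_pos: [0.5638, 0.1884, 0.1618]
eef_rot: [2.698, 0.001, 1.865]
force: [5.3, 1.3, 4.6]
grip_width: 0.0062
grip_force: 4.0
```

>>> play_rows:
  motion:
    - [[0,0,0,0,0,0,-0.8],[0,0,0,0,0,0,-0.6],[0,0,0,0,0,0,-0.45],[0,0,0,0,0,0,-0.4],[0,0,0,0,0,0,-0.4],[0,0,0,0,0,0,-0.4]]

```text
time_s: 14.55
ee_pos: [0.5625, 0.188, 0.1601]
eef_rot: [2.703, 0.001, 1.866]
force: [0.2, -0.3, -0.8]
grip_width: 0.0282
grip_force: 0.0
```

```bash
python3 st.py
```

```text
stand y,x,-z [-0.0005  0.0026 -0.1629] force [-0.39 -0.21  0.77] [-0.08  0.07 -0.01] [2.7029e+00 5.0000e-04 1.8656e+00] 14.55
```

>>> play_rows:
  motion:
    - [[0,0.006,0,0,0,0,-0.4],[0,0.006,-0.06,0,0,0,-0.4],[0,0.006,-0.14,0,0,0,-0.4],[0,0.006,-0.24,0,0,0,-0.4],[0,0.006,-0.36,0,0,0,-0.4],[0,0.006,-0.5,0,0,0,-0.4],[0,0.006,-0.5,0,0,0,-0.4],[0,0.006,-0.5,0,0,0,-0.4]]

```text
time_s: 15.35
ee_pos: [0.5131, 0.1731, 0.2744]
eef_rot: [2.701, 0.001, 1.866]
force: [-0.9, 0.5, 0.2]
grip_width: 0.028
grip_force: 0.0
```

```bash
python3 - <<'E'
from h import *
Rs,org=pickle.load(open('stand2.pkl','rb')); c=snap('wrist'); P=pts(c); D=(P-org)@Rs; a,d,h=D[...,0],D[...,1],-D[...,2]
for lo in np.arange(.05,.15,.012):
    k=(a>.053)&(a<.06)&(abs(d-.004)<.008)&(h>lo)&(h<lo+.012)
    if k.sum()>3: print('h',lo.round(3),k.sum(),np.percentile(d[k],[3,50,97]).round(4))
k=(h>.16)&(h<.19)&(abs(d)<.015)&(abs(a)<.04); print('tab',k.sum(),np.percentile(a[k],[1,99]).round(4),'top h',np.percentile(h[k],[50,98]).round(4))
k=(h>.135)&(h<.15)&(abs(d-.003)<.008)&(abs(a)<.07); print('body a',np.percentile(a[k],[.5,99.5]).round(4),'yaw',np.polyfit(a[k],d[k],1)[0].round(4),'h',np.median(h[k]))
L=(abs(a)<.065)&(d>.012)&(d<.026)&(h>.04)&(h<.07); print('ledge a',np.percentile(a[L],[.5,99.5]).round(4))
s=snap('scene')
im=np.hstack([cv2.resize(s['frame'][230:330,210:430],(800,364),interpolation=cv2.INTER_CUBIC)])
w=cv2.resize(c['frame'][120:320,180:500],(384,236)); side=cv2.resize(snap('side')['frame'][180:360,220:420],(262,236))
im2=np.zeros((600,800,3),np.uint8); im2[:364]=im; im2[364:,:384]=w; im2[364:,400:662]=side
cv2.imwrite('pics/end.png',im2[...,::-1]); print(get_obs()['time_s'])
E
```

```text
h 0.05 5 [0.0073 0.0093 0.0114]
h 0.062 6 [0.0008 0.0032 0.0057]
h 0.086 6 [0.0008 0.0032 0.0055]
h 0.11 4 [0.0009 0.0031 0.0053]
h 0.122 6 [0.0009 0.003  0.0051]
h 0.134 27 [-0.      0.0025  0.0051]
tab 357 [-0.016   0.0177] top h [0.1777 0.179 ]
body a [-0.0538  0.0555] yaw -0.0007 h 0.14280679450574463
ledge a [-0.0544  0.0545]
15.5
```

View pics/end.png

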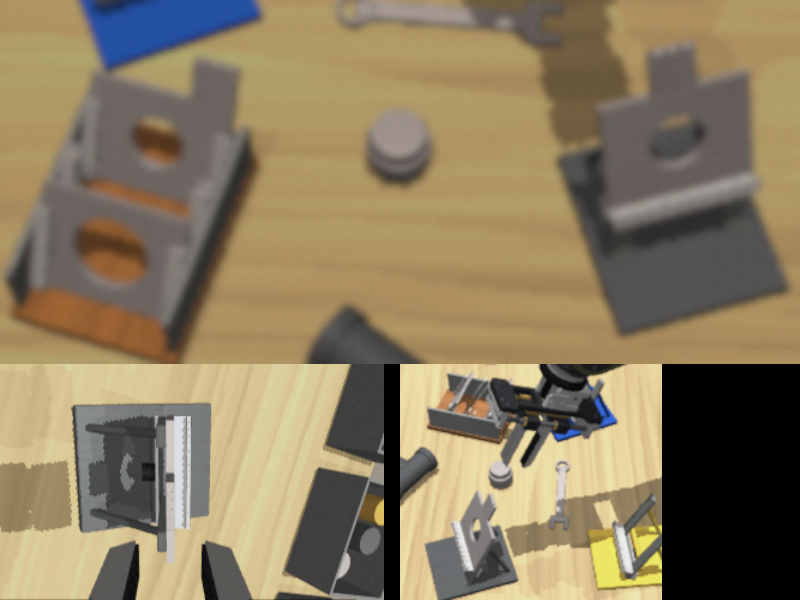

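The plate stands on the ledge, tab up and flat on the arms, centred within about 1 mm. The other two plates are in their slots and nothing else has moved. Handing in.

```bash
python3 -c "
from station import workorder; print(workorder.hand_in())"
```

```text
the job is handed in; nothing more can be done
None
```

The plate with the middle tab is on the grey stand's ledge, tab up, flat against both arms and centred to about 1 mm. The ledge was felt at about 53 mm (it briefly took about 23 N), the arm is clear, and the job was handed in at about 15.5 s.

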